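# Hold a try square in the corner of the sextant stand

## Robot

A 7-joint arm with a two-finger parallel gripper is mounted at the origin on the work surface. World frame = base frame: x ahead of the robot, y to its left, z up, the work surface at z = 0. Lengths are in m, angles in rad, forces in N, time in s.
With the tool pointing down it reaches from about 0.425 to 0.875 m from the base axis. Payload 8.4 kg.
Tool frame: the origin (TCP) lies between the finger pads; the fingertips stand 11 mm ahead of it and the grasp point (between the pads) lies 8 mm behind it; z points along the fingers, y is the direction in which the jaws open and shut (so a half turn about z gives the same grasp; the last joint's range is limited). The gripper opens to 85 mm and grips with 20 to 120 N. Pads are 22 mm wide; open, the fingers measure 114 mm over their backs; the gripper's body (76 mm by 85 mm) begins 54 mm behind the grasp point. The pads swing forward as they close: fully open they stand 13 mm farther back than shut.
Start: joints at [1.245, 0.333, 0.04, 1.465, -0.013, 1.343, -0.059], TCP at [0.146, -0.633, 0.242] pointing down, gripper open.
Joint ranges: [-2.58, 2.58], [-0.38, 2.09], [-1.3, 1.39], [0.25, 2.4], [-1.5, 4.64], [0.08, 2.09], [-2.65, 2.65]. Speed limits (rad/s): [2.22, 2.22, 2.79, 2.79, 3.14, 3.14, 3.14].

## Interface

Orientations are given as a unit quaternion [w, x, y, z].
In Python, from rig import get_obs, get_image, sign_off, search_frame, landmark_of gives the robot as it stands.
- The arm moves only by the tool move_arm, never from a script. Its arguments are lists of equal length, an entry for each row: "dr": the turn, a rotation vector about the tool's x, y, z in degrees, a list of three; "xyz": the shift along the tool's x, y, z in mm, a list of three; "hand": the opening in per cent of the stroke, from 0 (shut) to 100 (fully open). A call has 1 to 20 rows; each row shifts and turns the commanded pose from where the row before left it, along the tool's axes as they then stand; what a row does not reach is not made up. A row lasts 1/10 s, in which the tool goes at most 50 mm and 8.59 degrees, less where a joint would pass 70% of its speed; a pose out of reach is approached as far as the arm can. A call with a gripper value outside its range is refused whole. The fingers move at their own pace and stop on an object; "grip_force" is the grip in N (left out, the last holds). Time passes only in rows, so rows that do not move let the fingers close. It gives the time, the measured TCP pose, the force and the opening at its end, in the units of the state.
- get_obs(): the state, without advancing time (a new reading comes with each control period).
- get_image(name): name is "scene" or "top"; returns a dict with "pixels" (384x512x3 uint8, red, green, blue), "fx", "fy", "cx", "cy" (pixels), "k1" (the pictures are not rectified: a ray, as slopes to the right and down, at radius r is drawn at 1 + k1 r^2 times it, then the intrinsics apply), "R" (3x3) and "t" (3): a world point X has camera coordinates R X + t. Camera axes: x right, y down, z forward; pixel columns grow to the right and rows downward; lengths in m; the calibration is good to about 2 mm. A picture is of the moment at which its call begins. There is no depth.
- sign_off(): hands the job in, once; it reports no verdict.
Trained networks look in a picture, given as the dict that the camera call returned (one of the last four; its "shot" number tells which), for a name from the list of things; names that differ only in an ending like _2 or _b are one class to them, and where a whole thing is asked for, a point or a joint stands for the part that bears it (a point fixed in the world has none). Each returns a list of dicts, best first, with "confidence" (0 to 1); they miss things now and then, are a little off and sometimes report something else, mostly with a low value. They report only what shows in the picture. A call takes as long as a camera call. They do not tell look-alikes from the thing itself.
- search_frame(picture, query): "bbox" ([centre column, centre row, width, height] in pixels, round what is visible of it).
- landmark_of(picture, query): "xy" ([column, row] in pixels: a listed point, or the origin of a listed thing).
The state is a dict: "time_s": time; "qpos": joint angles; "dq": joint speeds; "joint_torque": joint torques, N m; "position": TCP position; "orientation": TCP orientation; "ft_force": force on the tool from outside, world axes, zero at the start; "torque": the same for the moment, N m; "opening": opening from 0.0 (shut) to 1.0 (fully open).
Only numpy, scipy, OpenCV 4.12 (cv2) and the standard library are available. Lean on these libraries where they do the work, as an engineer would, in place of code of your own. Each camera call takes 0.05 s, during which the arm holds its last target.

## Task

The sextant stand's post is being trued up before its clamp is tightened. Pick up the try square and stand it on the stand's narrow raised rail, blade up and heel towards the post but still about two fingers' width short of it, then slide it along the rail until its heel meets the post. Finish while still gripping it there, centred on the rail and square to both, pressing it firmly down on the rail and firmly against the post; leave the other things where they are.

Things in the scene. Friction and masses are not known exactly. Their poses are not given: they have to be found in the camera images.
- square_center (a point): Try square standing on the shelf on its stock, blade up, in the shape of an L. Stock: dark wood with brass facing, 120 mm long (x), 18 mm wide (y), 28 mm tall (z). Steel blade 24 mm long in x, 8 mm thick in y, rises from the stock's +x end to 74 mm above the underside, flush with the stock's +x end face (the heel). This point is the middle of the stock, 14 mm above its underside; x points to the heel, z up. Grip the stock across its width (y). About 0.2 kg.
- square_heel (a point): The bottom edge of the square's heel, mid-width: 60 mm in +x of square_center and 14 mm lower. Same axes.
- square: The try square as a whole; origin under the middle of its stock (14 mm below square_center), same axes.
- corner (a point): Inner corner of the fixed, rigid sextant stand: mid-width of the line where the rail's flat top meets the post's upright face. x points along the rail into the post, z up. Rail top 55 mm above the shelf, free for 190 mm in -x from here. Behind the post (to 90 mm in +x) a brass screw clamp, lower than the post.
- stand_rail: The stand's raised rail: aluminium bar 190 mm long (x), 24 mm wide (y), 12 mm thick, over a 50 mm wide base; friction on it (about 0.5 to 0.7 times the force pressing down) takes up part of a push towards the post; origin under its middle, 95 mm in -x of corner and 12 mm lower; same axes as corner.
- stand_post: The stand's aluminium post: 24 mm (x) by 30 mm (y, 50 mm at its cap), rising 75 mm above the rail's top; origin at its foot on the face towards the square, 29 mm below corner; same axes as corner.
- chart_weight: Bystander, to be left alone: grey ceramic chart weight, round knob-topped lump 64 mm across, 46 mm tall; origin at its underside.
- flashlight: Bystander, to be left alone: steel pocket flashlight lying down, 115 mm long, 28 mm thick, long axis its x; origin at its underside.
- star_finder: Bystander, to be left alone: black bakelite star finder base, flat disc 170 mm across, 6 mm thick (12 mm at its centre pin); origin at its underside.
- sextant: Bystander, to be left alone: chrome sextant lying on its legs, about 175 x 175 mm, 80 mm tall; origin at its underside.
- screwdriver: Bystander, to be left alone: screwdriver lying down, along its x; origin at its underside.
- mug: Bystander, to be left alone: white mug 80 mm across, 90 mm tall, handle at its +y; origin at its underside.
- compass: Bystander, to be left alone: black hand compass puck, 80 mm across, 39 mm tall; origin at its underside.
Mind the look-alikes: they are no part of the job. Of the things that look like the square, the smallest one is meant.

How it is judged:
By the outcome, as a careful person would: the job done as asked, in the order asked, and still so for the second after the job is handed in, while the arm keeps its last pose, push and grip.
It also fails if it takes over 53 s, if anything falls off the work surface, if the arm or the gripper's body presses on something with over 40 N, if the wrist force passes 120 N, or if a joint passes its speed limit or range.

## Working session

There is one attempt and no reset: what is moved stays moved. The work goes in short steps, Python scripts to look and compute and a tool call to move; the robot and the scene stay as the last step left them, time stands still between calls to the robot, and variables do not carry over. Pictures are saved under pics/ and viewed, and the job is handed in when it is done.

Besides the shell and the picture viewer there is one more tool, called after "Call:" as name(argument=value, ...) on one line, values as JSON. move_arm: Moves the arm, as the interface text tells. Its arguments: {"type":"object","properties":{"dr":{"type":"array"},"xyz":{"type":"array"},"hand":{"type":"array"},"grip_force":{"type":"number"}},"required":["dr","xyz","hand"]}

```bash
ls; mkdir -p pics
cat > h.py <<'E'
import numpy as np, cv2
from rig import *
np.set_printoptions(precision=4,suppress=True)
def ray(im,uv):
    p=np.array([(uv[0]-im['cx'])/im['fx'],(uv[1]-im['cy'])/im['fy']])
    q=p.copy()
    for _ in range(30): q=p/(1+im['k1']*(q@q))
    R=np.array(im['R']);t=np.array(im['t'])
    d=R.T@np.array([q[0],q[1],1]); return -R.T@t,d/np.linalg.norm(d)
def atz(im,uv,z):
    c,d=ray(im,uv); return c+d*(z-c[2])/d[2]
def proj(im,X):
    c=np.array(im['R'])@np.array(X)+np.array(im['t']); q=c[:2]/c[2]; q=q*(1+im['k1']*(q@q))
    return np.array([q[0]*im['fx']+im['cx'],q[1]*im['fy']+im['cy']])
def tri(obs):
    A=np.zeros((3,3));b=np.zeros(3)
    for im,uv in obs:
        c,d=ray(im,uv);P=np.eye(3)-np.outer(d,d);A+=P;b+=P@c
    return np.linalg.solve(A,b)
def save(im,n,s=None):
    p=cv2.cvtColor(im['pixels'],cv2.COLOR_RGB2BGR)
    cv2.imwrite('pics/'+n+'.png',p)
def crop(im,n,x0,y0,x1,y1,k=4):
    p=cv2.cvtColor(im['pixels'],cv2.COLOR_RGB2BGR)[y0:y1,x0:x1]
    cv2.imwrite('pics/'+n+'.png',cv2.resize(p,None,fx=k,fy=k,interpolation=cv2.INTER_CUBIC))
E
python3 - <<'E'
from h import *
import pickle
a=get_image('scene');b=get_image('top');save(a,'s0');save(b,'t0')
pickle.dump((a,b),open('im0.pkl','wb'))
for n,i in(('scene',a),('top',b)):
    print(n,{k:np.array(v) for k,v in i.items() if k!='pixels'})
    for q in['square_center','square_heel','corner','stand_rail','stand_post']:
        print(q,[(np.round(d['xy'],1),round(d['confidence'],2)) for d in landmark_of(i,q)])
    for q in ['square','chart_weight','flashlight','star_finder','sextant','screwdriver','mug','compass','stand_rail','stand_post']:
        print(q,[(np.round(d['bbox'],1),round(d['confidence'],2)) for d in search_frame(i,q)])
print(get_obs())
E
```

```text
pics
scene {'fx': array(496.8018), 'fy': array(496.8018), 'cx': array(259.7811), 'cy': array(186.0272), 'k1': array(0.0374), 'R': array([[-0.0473,  0.9989, -0.0014],
       [ 0.8504,  0.0396, -0.5247],
       [-0.5241, -0.026 , -0.8513]]), 't': array([ 0.0035, -0.4353,  1.9543]), 'shot': array(1)}
square_center [(array([197.8, 207. ]), 0.81), (array([152.9, 255.4]), 0.79), (array([234.3, 145. ]), 0.57)]
square_heel [(array([126.4, 255.5]), 0.86), (array([207.3, 143.4]), 0.84), (array([194.1, 191.5]), 0.8), (array([284.4, 201.6]), 0.38)]
corner [(array([295.8, 176.6]), 0.64)]
stand_rail [(array([287. , 199.5]), 0.87)]
stand_post [(array([293.5, 181.1]), 0.74)]
square [(array([230.6, 139.1,  56.3,  29.6]), 0.91), (array([150.1, 254.8,  63.3,  24.3]), 0.77), (array([196.2, 207.6,  12.3,  43.9]), 0.66)]
chart_weight [(array([190.2, 175.4,  13.3,  15.4]), 0.47)]
flashlight [(array([237.8, 194.2,  12.6,  33.7]), 0.66)]
star_finder [(array([290.2, 262.5,  55.9,  51. ]), 0.58)]
sextant [(array([410.4, 192.2,  50.9,  62. ]), 0.64)]
screwdriver [(array([197.5, 263.2,   8.2,  61.5]), 0.69)]
mug
[... 1566 characters left out ...]
8, 226.6,  29. ,  25.9]), 0.71)]
stand_rail [(array([227.1, 184.1,  30.5,  60.9]), 0.91)]
stand_post [(array([345.5, 224.9,  22.8,  27.9]), 0.74), (array([209.2, 220.2,  19.4,  14.1]), 0.59)]
{'time_s': 1.6, 'qpos': array([ 1.2448,  0.3332,  0.0399,  1.4654, -0.0134,  1.3433, -0.0585]), 'dq': array([ 0.0009,  0.0005,  0.0013, -0.0004,  0.0013, -0.0008, -0.0013]), 'joint_torque': array([ -0.0003, -65.8297,   1.3629, -40.5814,   0.0167,   0.0029,
        -0.    ]), 'position': array([ 0.1461, -0.6333,  0.2423]), 'orientation': array([-0.    ,  0.9936,  0.1131, -0.    ]), 'ft_force': array([ 0.1472, -0.3905,  0.1888]), 'torque': array([ 0.0347,  0.0019, -0.0194]), 'opening': 0.9973069858172496}
```

Run:
```python
from h import *
import pickle
a,b=pickle.load(open('im0.pkl','rb'))
crop(a,'sc',100,120,350,300,3);crop(b,'tc',170,90,440,300,3)
for z in [.014]:
  print('scene',[atz(a,u,z) for u in [(197.8,207),(152.9,255.4),(234.3,145)]])
  print('top',[atz(b,u,z) for u in [(322.6,172.3),(297.6,275.3)]])
print('heel s',[atz(a,u,0) for u in [(194.1,191.5),(126.4,255.5),(207.3,143.4)]])
print('heel t',[atz(b,u,0) for u in [(332.8,195.2),(326.1,275.4),(391.1,117)]])
print('corner',atz(a,(295.8,176.6),.055),atz(b,(216.4,218.8),.055),tri([(a,(295.8,176.6)),(b,(216.4,218.8))]))
print('rail',atz(a,(287,199.5),.043),atz(b,(229.3,187.1),.043))
print('post',atz(a,(293.5,181.1),.026),atz(b,(215,214.9),.026))
```

```text
scene [array([ 0.6095, -0.1778,  0.014 ]), array([ 0.7862, -0.2967,  0.014 ]), array([ 0.3533, -0.0771,  0.014 ])]
top [array([ 0.6283, -0.1685,  0.014 ]), array([ 0.3398, -0.087 ,  0.014 ])]
heel s [array([ 0.5428, -0.1993,  0.    ]), array([ 0.7842, -0.3824,  0.    ]), array([ 0.3405, -0.1755,  0.    ])]
heel t [array([ 0.5632, -0.197 ,  0.    ]), array([ 0.3364, -0.1685,  0.    ]), array([ 0.7904, -0.3806,  0.    ])]
corner [0.5027 0.1394 0.055 ] [0.5009 0.1333 0.055 ] [0.5009 0.1366 0.0517]
rail [0.5844 0.1124 0.043 ] [0.5889 0.0971 0.043 ]
post [0.5023 0.1335 0.026 ] [0.5136 0.1397 0.026 ]
```

View pics/sc.png

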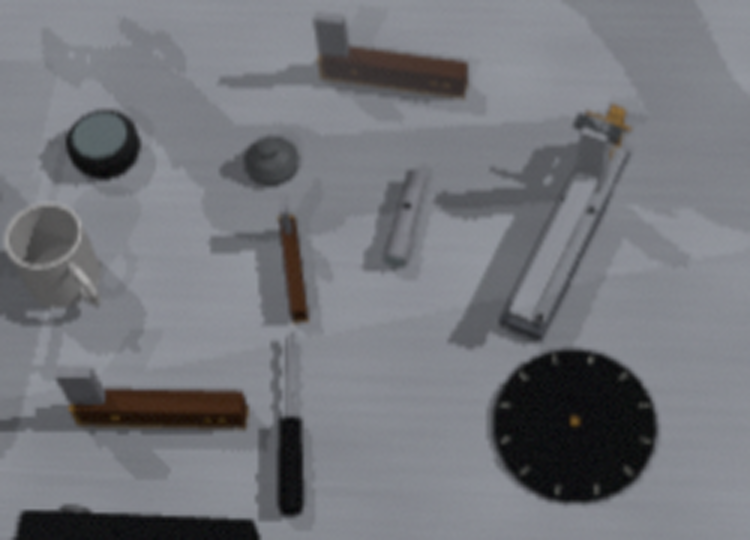

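View pics/tc.png

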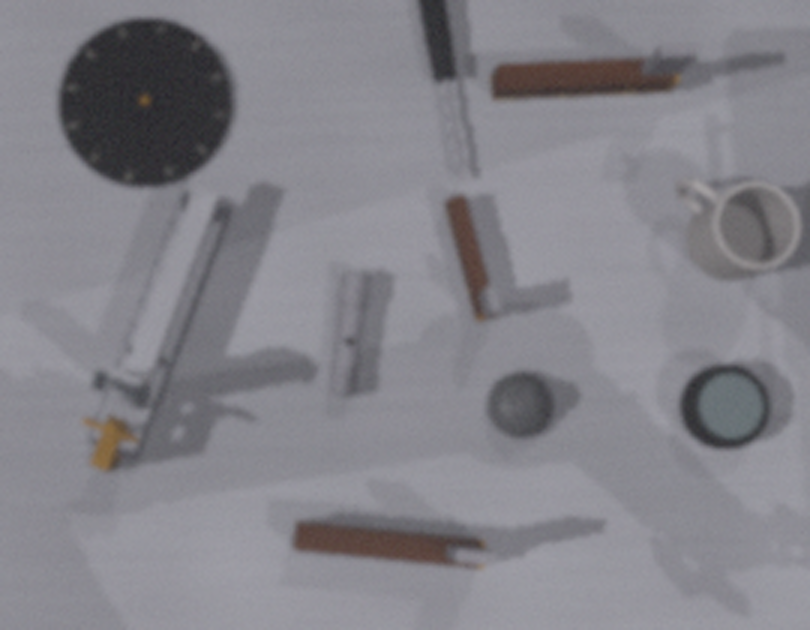

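Run:
```python
from h import *
import pickle
a,b=pickle.load(open('im0.pkl','rb'))
crop(a,'s1',180,180,215,235,10);crop(b,'t1',305,145,355,205,10)
crop(a,'s2',255,145,325,240,6);crop(b,'t2',190,145,255,255,6)
A=cv2.imread('pics/s1.png');B=cv2.imread('pics/t1.png')
h=max(A.shape[0],B.shape[0]);o=np.zeros((h,A.shape[1]+B.shape[1],3),np.uint8);o[:A.shape[0],:A.shape[1]]=A;o[:B.shape[0],A.shape[1]:]=B;cv2.imwrite('pics/q1.png',o)
A=cv2.imread('pics/s2.png')[:600];B=cv2.imread('pics/t2.png')[:600]
h=600;o=np.zeros((h,A.shape[1]+B.shape[1],3),np.uint8);o[:A.shape[0],:A.shape[1]]=A;o[:B.shape[0],A.shape[1]:]=B;cv2.imwrite('pics/q2.png',o);print(o.shape)
```

```text
(600, 810, 3)
```

View pics/q1.png

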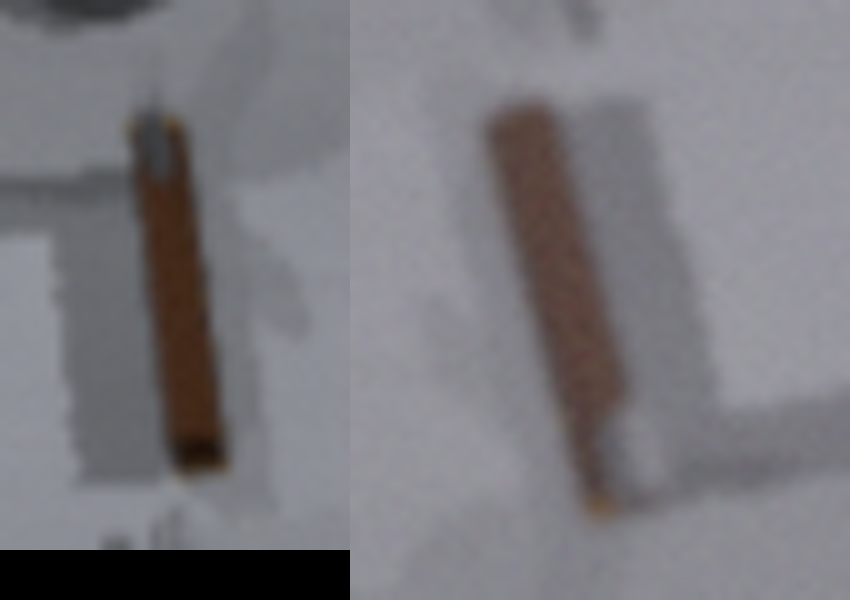

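View pics/q2.png

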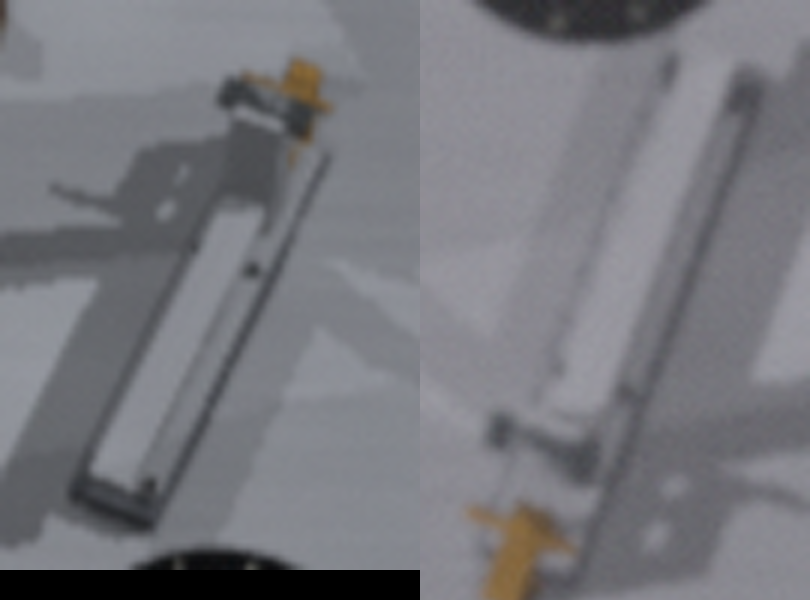

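```bash
cat > fit.py <<'E'
from h import *
from scipy.optimize import minimize
from scipy.ndimage import map_coordinates
def T(p,L,z0=0):
    x,y,th=p;c,s=np.cos(th),np.sin(th);L=np.atleast_2d(L)
    return np.c_[x+c*L[:,0]-s*L[:,1],y+s*L[:,0]+c*L[:,1],L[:,2]+z0]
def box(x0,x1,y0,y1,z0,z1): return np.array([[x,y,z] for x in(x0,x1) for y in(y0,y1) for z in(z0,z1)])
K=8
def rend(im,pts,win):
    x0,y0,x1,y1=win;P=np.array([proj(im,X) for X in pts])
    P=((P-[x0,y0]+.5)*K*16).astype(np.float32)
    hull=cv2.convexHull(P.astype(np.int32));m=np.zeros(((y1-y0)*K,(x1-x0)*K),np.uint8)
    cv2.fillConvexPoly(m,hull,255,shift=4);return m
def red(im,win):
    x0,y0,x1,y1=win;p=im['pixels'][y0:y1,x0:x1].astype(float);return p[...,0]-p[...,2]
def fit_square(views,p0,z0=0,stock=(-.06,.06,-.009,.009,0,.028),blade=(.036,.06,-.004,.004,.028,.074)):
    R=[]
    for im,win in views:
        r=red(im,win);lo=np.median(r);hi=np.percentile(r,98);R.append(np.clip((r-lo)/(hi-lo),-.1,1.1))
    def cost(p):
        c=0
        for (im,win),r in zip(views,R):
            m=rend(im,T(p,box(*stock),z0),win);b=rend(im,T(p,box(*blade),z0),win)
            m=np.where(b>0,0,m)
            m=cv2.resize(m,r.shape[::-1],interpolation=cv2.INTER_AREA)/255.
            m=cv2.GaussianBlur(m,(0,0),.6);c+=((m-r)**2).sum()
        return c
    s=np.vstack([p0]+[np.array(p0)+d for d in np.diag([.006,.006,.06])])
    r=minimize(cost,p0,method='Nelder-Mead',options=dict(initial_simplex=s,xatol=1e-5,fatol=1e-4))
    return r.x,r.fun
def fit_rail(views,p0,edges,zt=.055,half=.012):
    # p: corner x,y,yaw ; maximise bright inside vs outside across edges
    def cost(p):
        c=0
        for im,use in views:
            g=cv2.GaussianBlur(cv2.cvtColor(im['pixels'],cv2.COLOR_RGB2GRAY).astype(np.float32),(0,0),.7)
            for e in use:
                A,B,n=edges[e];t=np.linspace(0,1,60)[:,None];L=A+(B-A)*t
                P=np.array([proj(im,X) for X in T(p,L,zt)]);N=np.array([proj(im,X) for X in T(p,L+n*.004,zt)])-P
                N/=np.linalg.norm(N,axis=1)[:,None]
                f=lambda Q:map_coordinates(g,[Q[:,1],Q[:,0]],order=1)
                c-=(f(P-N*.8)-f(P+N*.8)).mean()
        return c
    s=np.vstack([p0]+[np.array(p0)+d for d in np.diag([.005,.005,.04])])
    r=minimize(cost,p0,method='Nelder-Mead',options=dict(initial_simplex=s,xatol=1e-5,fatol=1e-4));return r.x,r.fun
E
python3 - <<'E'
from fit import *
import pickle
a,b=pickle.load(open('im0.pkl','rb'))
V=[(a,(183,186,212,232)),(b,(312,148,345,203))]
p0=[.607,-.18,np.radians(195)]
for v in (V,V[:1],V[1:]):
    r,f=fit_square(v,p0);print(r,np.degrees(r[2]),f)
v=np.array
E={'L':(v([-.185,.012,0]),v([-.03,.012,0]),v([0,1,0])),'R':(v([-.185,-.012,0]),v([-.03,-.012,0]),v([0,-1,0])),'F':(v([-.19,-.010,0]),v([-.19,.010,0]),v([-1,0,0]))}
for vv in ([(a,'LRF'),(b,'LRF')],[(a,'LRF')],[(b,'LRF')],[(a,'LR'),(b,'LR')]):
    for p in([.5015,.1366,np.radians(160)],[.505,.138,np.radians(162)]):
        r,f=fit_rail(vv,p,E);print('rail',r,np.degrees(r[2]),f)
r,f=fit_rail([(a,'LRF'),(b,'LRF')],[.5015,.1366,np.radians(160)],E)
s,_=fit_square(V,p0)
for n,im in(('a',a),('b',b)):
    k=6;img=cv2.resize(cv2.cvtColor(im['pixels'],cv2.COLOR_RGB2BGR),None,fx=k,fy=k,interpolation=cv2.INTER_CUBIC)
    def pl(L,p,z0,col):
        P=np.array([proj(im,X) for X in T(p,L,z0)]);cv2.polylines(img,[np.int32((P+.5)*k)],True,col,1)
    pl(v([[-.19,-.012,0],[-.19,.012,0],[0,.012,0],[0,-.012,0]]),r,.055,(0,0,255))
    pl(v([[0,-.015,0],[0,.015,0],[0,.015,.075],[0,-.015,.075]]),r,.055,(0,255,0))
    for z in(0,.028): pl(v([[-.06,-.009,z],[-.06,.009,z],[.06,.009,z],[.06,-.009,z]]),s,0,(0,255,0))
    w=(180,150,310,240) if n=='a' else (200,145,340,235)
    cv2.imwrite(f'pics/ov_{n}.png',img[w[1]*k:w[3]*k,w[0]*k:w[2]*k][:, :800] if 0 else cv2.resize(img[w[1]*k:w[3]*k,w[0]*k:w[2]*k],(790,545)))
E
```

```text
[ 0.6173 -0.1788  3.3701] 193.09408149039984 32.14005989273185
[ 0.6156 -0.1788  3.3752] 193.3824097136786 9.502690790238214
[ 0.6183 -0.1793  3.3584] 192.42349739219205 20.69439090994964
rail [0.5076 0.1399 2.7581] 158.02768407615534 -113.12700653076172
rail [0.5076 0.1399 2.7581] 158.02716430465838 -113.12701416015625
rail [0.5073 0.139  2.7633] 158.3229238071841 -81.7022705078125
rail [0.5073 0.139  2.7633] 158.32279259534832 -81.70225524902344
rail [0.5073 0.1416 2.7507] 157.60284480795008 -32.41046905517578
rail [0.528  0.131  2.7754] 159.0211825772422 -34.102638244628906
rail [0.5071 0.1401 2.7566] 157.94397407190723 -72.27351379394531
rail [0.5071 0.1401 2.7566] 157.94343267044044 -72.27351379394531
```

View pics/ov_a.png

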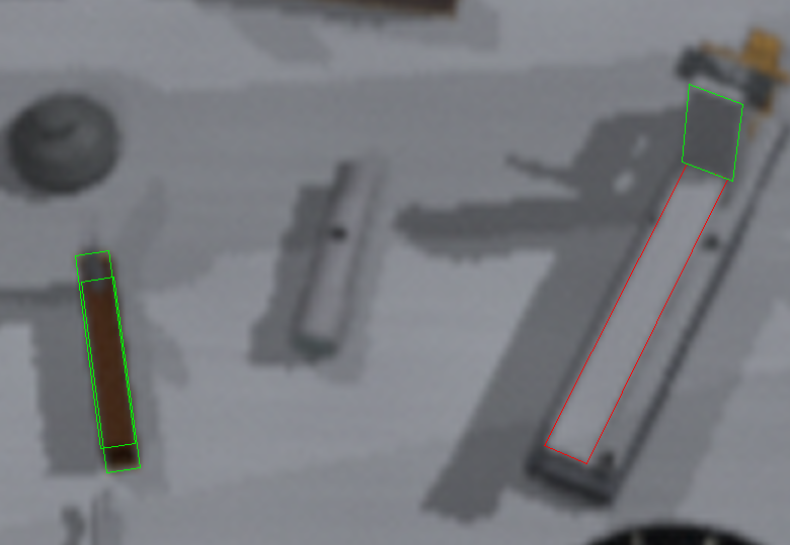

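View pics/ov_b.png

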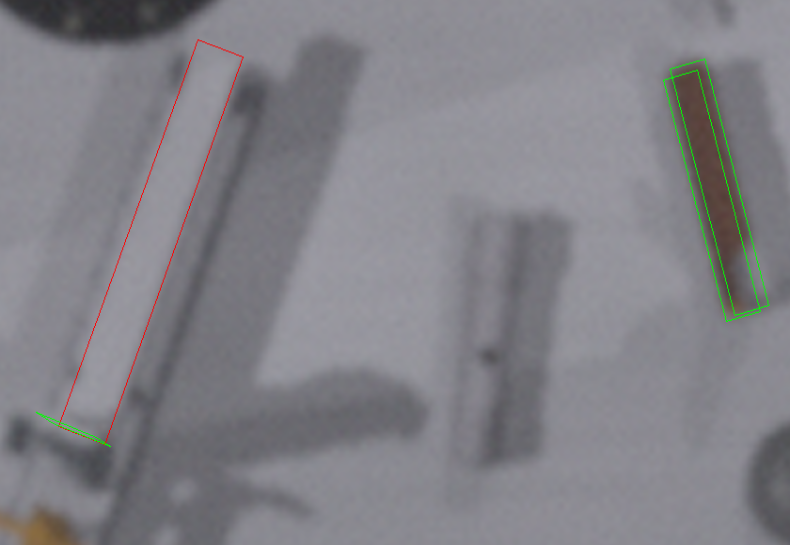

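Call:
move_arm(dr=[[0, 0, 0], [0, 0, 0], [0, 0, 0], [0, 0, 0], [0, 0, 0], [0, 0, 0], [0, 0, 0], [0, 0, 0], [0, 0, 0], [0, 0, 0], [0, 0, 0], [0, 0, 0], [0, 0, 0], [0, 0, 0], [0, 0, 0], [0, 0, 0], [0, 0, 0], [0, 0, 0], [0, 0, 0]], xyz=[[36, -21.1, 0], [36, -21.1, 0], [36, -21.1, 0], [36, -21.1, 0], [36, -21.1, 0], [36, -21.1, 0], [36, -21.1, 0], [36, -21.1, 0], [36, -21.1, 0], [36, -21.1, 0], [36, -21.1, 0], [36, -21.1, 0], [36, -21.1, 0], [36, -21.1, 0], [36, -21.1, 0], [36, -21.1, 0], [0, 0, 40], [0, 0, 40], [0, 0, 40]], hand=[60, 60, 60, 60, 60, 60, 60, 60, 60, 60, 60, 60, 60, 60, 60, 60, 60, 60, 60], grip_force=80)

```text
time_s: 3.5
position: [0.6318, -0.1745, 0.1211]
orientation: [0.0, 0.994, 0.113, 0.0]
ft_force: [0.2, -0.4, -0.8]
opening: 0.597
```

Run:
```python
from fit import *
import pickle
a=get_image('scene');b=get_image('top')
pickle.dump((a,b),open('im1.pkl','wb'))
crop(a,'s3',130,120,290,250,4);crop(b,'t3',270,120,400,240,5)
print(get_obs()['position'])
A=cv2.imread('pics/s3.png');B=cv2.imread('pics/t3.png')
cv2.imwrite('pics/q3.png',np.hstack([cv2.resize(A,(395,321)),cv2.resize(B,(400,321))]))
```

```text
[ 0.6279 -0.1742  0.1164]
```

View pics/q3.png

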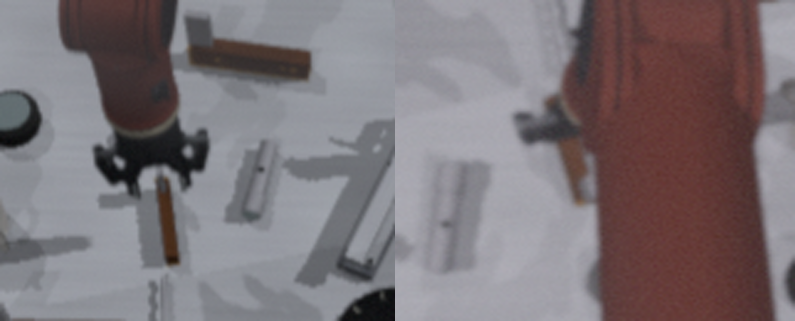

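Call:
move_arm(dr=[[0, 0, 0], [0, 0, 0], [0, 0, 0], [0, 0, 0]], xyz=[[0, 0, 25], [0, 0, 25], [0, 0, 10], [0, 0, 0]], hand=[60, 60, 60, 60])

```text
time_s: 4.0
position: [0.6313, -0.175, 0.0625]
orientation: [-0.0, 0.994, 0.113, -0.0]
ft_force: [0.2, 0.3, 0.1]
opening: 0.602
```

Call:
move_arm(dr=[[0, 0, 0]], xyz=[[0, 0, 0]], hand=[60])

```text
time_s: 4.1
position: [0.6325, -0.1751, 0.0642]
orientation: [0.0, 0.994, 0.113, 0.001]
ft_force: [0.5, 0.8, 0.2]
opening: 0.599
```

Call:
move_arm(dr=[[0, 0, 0], [0, 0, 0], [0, 0, 0], [0, 0, 0], [0, 0, 0], [0, 0, 0], [0, 0, 0], [0, 0, 0], [0, 0, 0], [0, 0, 0], [0, 0, 0], [0, 0, 0]], xyz=[[0, 0, 15], [0, 0, 15], [0, 0, 10], [0, 0, 4], [0, 0, 0], [0, 0, 0], [0, 0, 0], [0, 0, 0], [0, 0, 0], [0, 0, 0], [0, 0, 0], [0, 0, 0]], hand=[60, 60, 60, 60, 45, 35, 10, 10, 10, 10, 10, 10], grip_force=80)

```text
time_s: 5.3
position: [0.6321, -0.175, 0.0192]
orientation: [0.0, 0.994, 0.113, 0.001]
ft_force: [-1.0, -0.4, 6.2]
opening: 0.184
```

Call:
move_arm(dr=[[0, 0, 0], [0, 0, 0], [0, 0, 0]], xyz=[[0, 0, 0], [0, 0, 0], [0, 0, -3]], hand=[10, 10, 10])

```text
time_s: 5.6
position: [0.6312, -0.1748, 0.021]
orientation: [-0.0, 0.994, 0.113, -0.0]
ft_force: [0.1, 0.2, -1.9]
opening: 0.19
```

Call:
move_arm(dr=[[0, 0, 0], [0, 0, 0], [0, 0, 0], [0, 0, 0], [0, 0, 0], [0, 0, 0]], xyz=[[0, 0, -20], [0, 0, -30], [0, 0, -40], [0, 0, -30], [0, 0, 0], [0, 0, 0]], hand=[10, 10, 10, 10, 10, 10])

```text
time_s: 6.2
position: [0.6314, -0.1749, 0.1414]
orientation: [0.0, 0.994, 0.113, 0.0]
ft_force: [0.0, -0.2, -2.7]
opening: 0.19
```

Run:
```python
from fit import *
import pickle
print(get_obs())
a=get_image('scene');b=get_image('top')
pickle.dump((a,b),open('im2.pkl','wb'))
crop(a,'s4',130,100,290,230,4);crop(b,'t4',270,120,400,240,5)
A=cv2.imread('pics/s4.png');B=cv2.imread('pics/t4.png')
cv2.imwrite('pics/q4.png',np.hstack([cv2.resize(A,(395,321)),cv2.resize(B,(400,321))]))
print(get_obs()['position'])
```

```text
{'time_s': 6.2, 'qpos': array([ 0.4639,  0.4342, -0.3432,  1.5565,  0.154 ,  1.1772, -1.2531]), 'dq': array([-0.0014,  0.029 ,  0.0047,  0.0319,  0.0015, -0.004 , -0.0021]), 'joint_torque': array([ -0.0791, -73.5262,  -5.3803, -40.9958,  -0.0073,   0.0737,
         0.0225]), 'position': array([ 0.6314, -0.1749,  0.1414]), 'orientation': array([0.0001, 0.9936, 0.1131, 0.0002]), 'ft_force': array([ 0.0015, -0.1879, -2.6604]), 'torque': array([0.0066, 0.0717, 0.029 ]), 'opening': 0.19028288547909752}
[ 0.6304 -0.1747  0.1395]
```

View pics/q4.png

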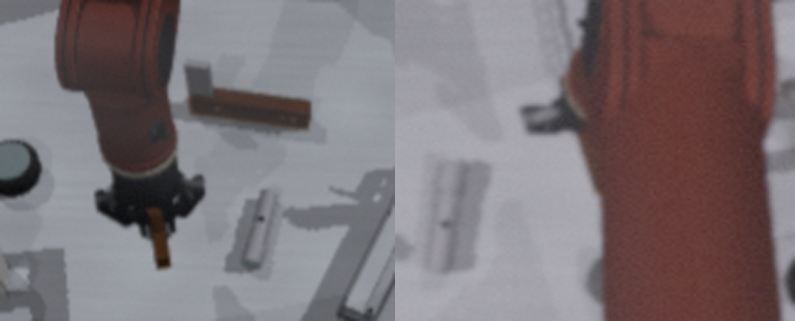

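```bash
cat > ov.py <<'E'
from fit import *
def overlay(im,p,z0,rail,win,name,k=8):
    v=np.array;img=cv2.resize(cv2.cvtColor(im['pixels'],cv2.COLOR_RGB2BGR)[win[1]:win[3],win[0]:win[2]],None,fx=k,fy=k,interpolation=cv2.INTER_CUBIC)
    def pl(L,p,z0,col):
        P=np.array([proj(im,X) for X in T(p,L,z0)])-[win[0],win[1]];cv2.polylines(img,[np.int32((P+.5)*k)],True,col,1)
    if rail is not None:
        pl(v([[-.19,-.012,0],[-.19,.012,0],[0,.012,0],[0,-.012,0]]),rail,.055,(0,0,255))
        pl(v([[0,-.015,0],[0,.015,0],[0,.015,.075],[0,-.015,.075]]),rail,.055,(0,255,255))
    for z in(0,.028): pl(v([[-.06,-.009,z],[-.06,.009,z],[.06,.009,z],[.06,-.009,z]]),p,z0,(0,255,0))
    pl(v([[.036,-.004,.074],[.036,.004,.074],[.06,.004,.074],[.06,-.004,.074]]),p,z0,(255,0,0))
    cv2.imwrite('pics/'+name+'.png',img)
E
python3 - <<'E'
from ov import *
import pickle
a,b=pickle.load(open('im2.pkl','rb'))
th=np.radians(193.0);t=np.array([.6310,-.1748]);c=t+.015*np.array([np.cos(th),np.sin(th)])
overlay(a,[c[0],c[1],th],.1405-.0185,None,(160,150,230,220),'ov4')
E
```

```text
(no output)
```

View pics/ov4.png

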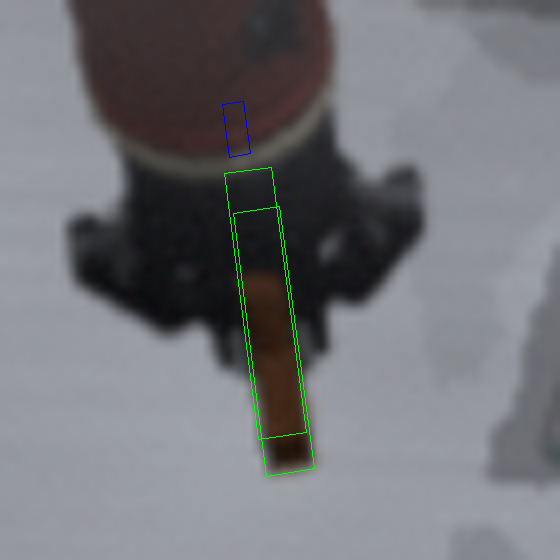

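Call:
move_arm(dr=[[0, 0, 7], [0, 0, 7], [0, 0, 7], [0, 0, 7], [0, 0, 6.97], [0, 0, 0], [0, 0, 0], [0, 0, 0], [0, 0, 0], [0, 0, 0], [0, 0, 0], [0, 0, 0], [0, 0, 0], [0, 0, 0], [0, 0, 0], [0, 0, 0], [0, 0, 0], [0, 0, 0]], xyz=[[0, 0, 0], [0, 0, 0], [0, 0, 0], [0, 0, 0], [0, 0, 0], [-12.2, -24.6, 0], [-12.2, -24.6, 0], [-12.2, -24.6, 0], [-12.2, -24.6, 0], [-12.2, -24.6, 0], [-12.2, -24.6, 0], [-12.2, -24.6, 0], [-12.2, -24.6, 0], [-12.2, -24.6, 0], [-12, -24.6, 0], [0, 0, 20], [0, 0, 20], [0, 0, 0]], hand=[10, 10, 10, 10, 10, 10, 10, 10, 10, 10, 10, 10, 10, 10, 10, 10, 10, 10])

```text
time_s: 8.1
position: [0.6077, 0.0983, 0.0969]
orientation: [0.001, 0.982, -0.19, -0.004]
ft_force: [-0.6, -0.5, -1.4]
opening: 0.186
```

Run:
```python
from ov import *
import pickle
a=get_image('scene');b=get_image('top')
pickle.dump((a,b),open('im3.pkl','wb'))
o=get_obs();print(o['position'],o['orientation'],o['ft_force'],o['time_s'])
rail=np.array([.5076,.1399,np.radians(158.03)])
th=rail[2];t=o['position'];c=t[:2]+.015*np.array([np.cos(th),np.sin(th)])
d=c-rail[:2];u=np.array([np.cos(th),np.sin(th)]);print('heel gap',-(d@u)-.06,'lat',d@[-u[1],u[0]])
overlay(a,[c[0],c[1],th],t[2]-.0185,rail,(250,130,330,220),'ov5',7)
overlay(b,[c[0],c[1],th],t[2]-.0185,rail,(190,130,280,230),'ov5b',6)
A=cv2.imread('pics/ov5.png');cv2.imwrite('pics/ov5.png',A)
```

```text
[0.6098 0.0985 0.1003] [ 0.0004  0.9817 -0.1907 -0.0012] [ 0.1109 -0.1473 -1.3324] 8.2
heel gap 0.035286312767823236 lat 9.876683857085775e-05
```

View pics/ov5.png

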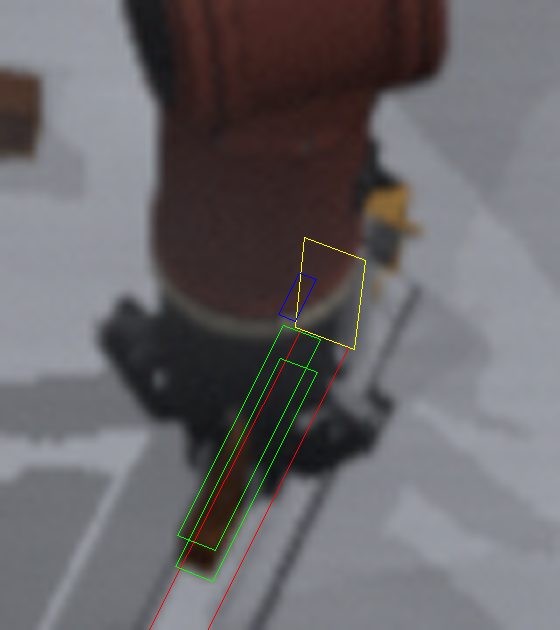

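View pics/ov5b.png

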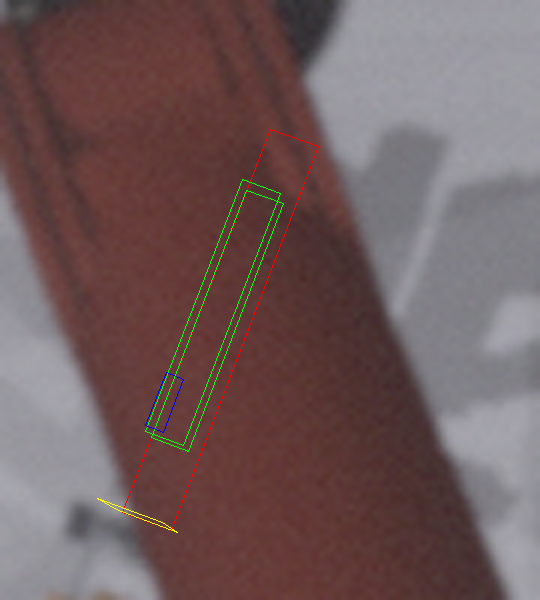

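Call:
move_arm(dr=[[0, 0, 0], [0, 0, 0], [0, 0, 0], [0, 0, 0], [0, 0, 0]], xyz=[[0, 0, 10], [0, 0, 8], [0, 0, 5], [0, 0, 2], [0, 0, 0]], hand=[10, 10, 10, 10, 10])

```text
time_s: 8.7
position: [0.6104, 0.0988, 0.076]
orientation: [0.0, 0.982, -0.191, -0.0]
ft_force: [-0.8, 0.2, -1.6]
opening: 0.191
```

Call:
move_arm(dr=[[0, 0, 0], [0, 0, 0], [0, 0, 0], [0, 0, 0]], xyz=[[0, 0, 1], [0, 0, 1], [0, 0, 1], [0, 0, 0]], hand=[10, 10, 10, 10])

```text
time_s: 9.1
position: [0.6108, 0.0989, 0.0742]
orientation: [-0.0, 0.982, -0.191, 0.0]
ft_force: [-2.2, -0.1, 4.7]
opening: 0.191
```

Run:
```python
from ov import *
import pickle
a=get_image('scene')
o=get_obs();print(o['position'],o['orientation'],o['ft_force'],o['torque'],o['time_s'])
rail=np.array([.5076,.1399,np.radians(158.03)])
crop(a,'s6',260,170,310,230,10)
V=[(a,(270,195,300,225))]
th=rail[2];t=np.array([.6106,.0988]);c=t[:2]+.015*np.array([np.cos(th),np.sin(th)])
overlay(a,[c[0],c[1],th],.055,rail,(260,170,310,230),'ov6',10)
A=np.hstack([cv2.imread('pics/s6.png'),cv2.imread('pics/ov6.png')]);cv2.imwrite('pics/q6.png',cv2.resize(A,(800,480),interpolation=cv2.INTER_AREA))
```

```text
[0.6108 0.0989 0.0741] [-0.      0.9817 -0.1906  0.0003] [-3.252  -0.1031  5.4745] [-0.0976  0.6797 -0.041 ] 9.15
```

View pics/q6.png

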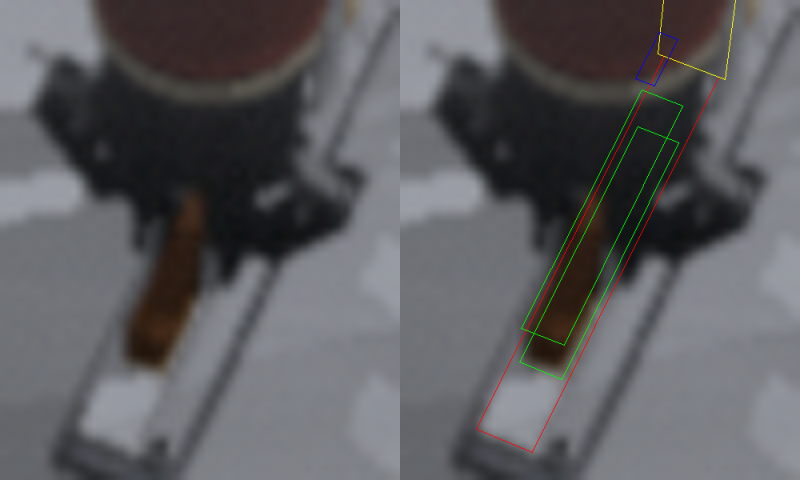

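```bash
cat > tail.py <<'E'
from fit import *
def tailfit(a,win,th,z0,p0):
    r=red(a,win);lo=np.percentile(r,20);best=None
    hi=np.percentile(r,95)
    R=np.clip((r-lo)/(hi-lo),0,1)
    def cost(p,dbg=0):
        m=rend(a,T([p[0],p[1],th],box(-.06,.06,-.009,.009,0,.028),z0),win)
        m=cv2.resize(m,R.shape[::-1],interpolation=cv2.INTER_AREA)/255.;m=cv2.GaussianBlur(m,(0,0),.6)
        return ((m-R)**2).sum()
    s=np.vstack([p0]+[np.array(p0)+d for d in np.diag([.005,.005])])
    q=minimize(cost,p0,method='Nelder-Mead',options=dict(initial_simplex=s,xatol=1e-5));return q.x,q.fun,lo,hi
E
python3 - <<'E'
from tail import *
import pickle
rail=np.array([.5076,.1399,np.radians(158.03)])
th=rail[2];u=np.array([np.cos(th),np.sin(th)]);n=np.array([-u[1],u[0]])
a=get_image('scene');pickle.dump(a,open('im4.pkl','wb'))
c=np.array([.6106,.0988])+.015*u
for w in ((268,205,292,224),(268,203,292,224),(268,207,292,224)):
    x,f,lo,hi=tailfit(a,w,th,.055,c);d=x-rail[:2];print(x,f,lo,hi,'gap',-(d@u)-.06,'lat',d@n)
# control: same with initial free picture
a0,b0=pickle.load(open('im0.pkl','rb'))
x,f,lo,hi=tailfit(a0,(188,212,210,234),np.radians(193.09),0,[.617,-.179]);print(x)
# rail lateral from this image
v=np.array
E={'L':(v([-.185,.012,0]),v([-.175,.012,0]),v([0,1,0]))}
a2,b2=pickle.load(open('im2.pkl','rb'))
x,f,lo,hi=tailfit(a2,(185,196,205,215),np.radians(193.),.1413-.0183,[.616,-.178]);print('held',x,'vs tcp exp',np.array([.6315,-.1749])+.015*np.array([np.cos(np.radians(193)),np.sin(np.radians(193))]))
E
```

```text
[0.5944 0.1057] 2.7373609234868708 -9.0 29.25 gap 0.033267459002608996 lat -0.0007884321669812351
[0.5945 0.1055] 5.4578927679018525 -9.0 29.0 gap 0.03346782144736475 lat -0.0005893314905148836
[0.5947 0.1058] 1.431085139705264 -9.0 30.0 gap 0.033502237645479965 lat -0.0009694036169112831
[ 0.6147 -0.1792]
held [ 0.6134 -0.1777] vs tcp exp [ 0.6169 -0.1783]
```

Call:
move_arm(dr=[[0, 0, 0], [0, 0, 0], [0, 0, 0], [0, 0, 0], [0, 0, 0], [0, 0, 0], [0, 0, 0], [0, 0, 0], [0, 0, 0], [0, 0, 0]], xyz=[[-2, 0, 0], [-3, 0, 0], [-3, 0, 0], [-3, 0, 0], [-3, 0, 0], [-3, 0, 0], [-3, 0, 0], [-3, 0, 0], [-3, 0, 0], [0, 0, 0]], hand=[10, 10, 10, 10, 10, 10, 10, 10, 10, 10], grip_force=100)

```text
time_s: 10.2
position: [0.587, 0.1088, 0.0742]
orientation: [-0.0, 0.982, -0.191, 0.001]
ft_force: [1.3, -1.0, 6.8]
opening: 0.184
```

Call:
move_arm(dr=[[0, 0, 0], [0, 0, 0], [0, 0, 0], [0, 0, 0], [0, 0, 0]], xyz=[[-1, 0, 0], [-1, 0, 0], [-1, 0, 0], [-1, 0, 0], [0, 0, 0]], hand=[10, 10, 10, 10, 10])

```text
time_s: 10.7
position: [0.5837, 0.1101, 0.0742]
orientation: [-0.0, 0.982, -0.191, 0.001]
ft_force: [2.8, -1.0, 6.1]
opening: 0.18
```

Call:
move_arm(dr=[[0, 0, 0], [0, 0, 0], [0, 0, 0], [0, 0, 0]], xyz=[[-1, 0, 0], [-1, 0, 0], [-1, 0, 0], [0, 0, 0]], hand=[10, 10, 10, 10])

```text
time_s: 11.1
position: [0.5809, 0.1112, 0.0742]
orientation: [-0.0, 0.982, -0.191, 0.001]
ft_force: [3.7, -1.8, 6.1]
opening: 0.192
```

Call:
move_arm(dr=[[0, 0, 0], [0, 0, 0], [0, 0, 0]], xyz=[[-1, 0, 0], [-1, 0, 0], [0, 0, 0]], hand=[10, 10, 10])

```text
time_s: 11.4
position: [0.579, 0.112, 0.0742]
orientation: [-0.0, 0.982, -0.191, 0.001]
ft_force: [3.1, -1.8, 6.3]
opening: 0.189
```

Call:
move_arm(dr=[[0, 0, 0], [0, 0, 0], [0, 0, 0]], xyz=[[-1, 0, 0], [-1, 0, 0], [0, 0, 0]], hand=[10, 10, 10])

```text
time_s: 11.7
position: [0.5782, 0.1123, 0.0742]
orientation: [-0.0, 0.982, -0.191, 0.002]
ft_force: [8.0, -2.2, 2.4]
opening: 0.184
```

Call:
move_arm(dr=[[0, 0, 0], [0, 0, 0], [0, 0, 0]], xyz=[[-1, 0, 0], [-1, 0, 0], [0, 0, 0]], hand=[10, 10, 10])

```text
time_s: 12.0
position: [0.578, 0.1121, 0.0743]
orientation: [-0.001, 0.981, -0.192, 0.004]
ft_force: [17.1, -3.2, -3.9]
opening: 0.184
```

Call:
move_arm(dr=[[0, 0, 0], [0, -0.4, 0], [0, 0, 0], [0, 0, 0]], xyz=[[1, 0, 0], [0, 0, 1], [0, 0, 1], [0, 0, 0]], hand=[10, 10, 10, 10])

```text
time_s: 12.4
position: [0.5781, 0.1121, 0.0742]
orientation: [-0.001, 0.982, -0.191, -0.0]
ft_force: [1.5, -5.2, 17.7]
opening: 0.184
```

```bash
cat > st.py <<'E'
from h import *
from scipy.spatial.transform import Rotation as Ro
o=get_obs();q=o['orientation'];R=Ro.from_quat([q[1],q[2],q[3],q[0]]).as_matrix()
th=np.radians(158.03);u=np.array([np.cos(th),np.sin(th),0]);n=np.array([-u[1],u[0],0])
f=o['ft_force'];z=R[:,2]
print(o['time_s'],o['position'],'push',-f@u,'lat',f@n,'down',f[2],'pitch(deg, + heel down)',np.degrees(-z@u),'roll',np.degrees(z@n),'yaw',np.degrees(np.arctan2(-R[1,0],-R[0,0]))%360,'op',o['opening'],o['torque'])
E
python3 st.py
```

```text
12.4 [0.5781 0.1121 0.0742] push 3.3474795291743153 lat 4.2846218875066 down 17.67139391392396 pitch(deg, + heel down) -0.06777598923131234 roll -0.09973471996627666 yaw 157.93826902719061 op 0.18391543135798508 [-1.2509 -0.5823 -0.061 ]
```

Call:
move_arm(dr=[[0, -0.2, 0], [0, -0.2, 0], [0, -0.2, 0], [0, 0, 0]], xyz=[[-1, 0, 0.4], [-1, 0, 0.4], [-1, 0, 0.4], [0, 0, 0]], hand=[10, 10, 10, 10])

```text
time_s: 12.8
position: [0.5781, 0.1121, 0.0741]
orientation: [-0.002, 0.981, -0.192, -0.003]
ft_force: [9.6, -7.4, 18.2]
opening: 0.189
```

```bash
python3 st.py
```

```text
12.8 [0.5781 0.1121 0.0741] push 11.657837180529802 lat 3.319402580883437 down 18.177711720914843 pitch(deg, + heel down) -0.36528961064240933 roll -0.19474484963114502 yaw 157.8784957739351 op 0.18937208983138112 [-1.981  -2.4144  0.0215]
```

Call:
move_arm(dr=[[0, 0.1, 0], [0, 0, 0], [0, 0, 0], [0, 0, 0], [0, 0, 0]], xyz=[[-1, 0, 0.5], [-1, 0, 0.5], [-1, 0, 0.5], [-1, 0, 0.5], [0, 0, 0]], hand=[10, 10, 10, 10, 10])

```text
time_s: 13.3
position: [0.578, 0.1122, 0.0741]
orientation: [-0.002, 0.981, -0.193, 0.002]
ft_force: [20.2, -12.4, 22.4]
opening: 0.187
```

```bash
python3 st.py
```

```text
13.3 [0.578  0.1122 0.0741] push 23.345566230893176 lat 3.9125450129139034 down 22.37514838931194 pitch(deg, + heel down) 0.13541787186620885 roll -0.3161664439540226 yaw 157.784573308664 op 0.18723364714114565 [-3.0057 -4.1217  0.1143]
```

Call:
move_arm(dr=[[-0.15, -0.1, -0.1], [-0.15, -0.1, -0.1], [0, 0, 0], [0, 0, 0], [0, 0, 0]], xyz=[[-1, 0.2, 0.4], [-1, 0.2, 0.4], [-1, 0.2, 0.4], [-0.5, 0, 0.2], [0, 0, 0]], hand=[10, 10, 10, 10, 10], grip_force=110)

```text
time_s: 13.8
position: [0.5779, 0.1122, 0.0741]
orientation: [-0.001, 0.981, -0.192, 0.003]
ft_force: [30.9, -14.4, 21.7]
opening: 0.182
```

```bash
python3 st.py
```

```text
13.8 [0.5779 0.1122 0.0741] push 33.9896679685677 lat 1.762951379459663 down 21.668083913925752 pitch(deg, + heel down) 0.2829146646917452 roll -0.1912753022124747 yaw 157.89452239207463 op 0.18152507294640313 [-3.226  -6.4    -0.0379]
```

Call:
move_arm(dr=[[-0.1, -0.2, -0.1], [0, 0, 0], [0, 0, 0], [0, 0, 0]], xyz=[[-0.7, 0.1, 0], [0, 0, 0], [0, 0, 0], [0, 0, 0]], hand=[10, 10, 10, 10])

```text
time_s: 14.2
position: [0.5779, 0.1122, 0.0741]
orientation: [-0.001, 0.982, -0.191, 0.001]
ft_force: [34.1, -15.2, 19.5]
opening: 0.187
```

```bash
python3 st.py
python3 - <<'E'
from ov import *
from tail import tailfit
a=get_image('scene')
rail=np.array([.5076,.1399,np.radians(158.03)])
th=rail[2];u=np.array([np.cos(th),np.sin(th)]);n=np.array([-u[1],u[0]])
c=np.array([.5779,.1122])+.015*u
for w in ((270,196,300,214),(270,198,300,214)):
    x,f,lo,hi=tailfit(a,w,th,.055,c);d=x-rail[:2];print(x,f,'gap',-(d@u)-.06,'lat',d@n)
crop(a,'s7',255,150,320,225,8)
overlay(a,[*(rail[:2]-.06*u),th],.055,rail,(255,150,320,225),'ov7',8)
A=np.hstack([cv2.imread('pics/s7.png'),cv2.imread('pics/ov7.png')]);cv2.imwrite('pics/q7.png',cv2.resize(A,(796,460),interpolation=cv2.INTER_AREA))
save(a,'s7full')
E
python3 st.py
```

```text
14.2 [0.5779 0.1122 0.0741] push 37.28972310133839 lat 1.308714017112053 down 19.537673612251204 pitch(deg, + heel down) 0.14681292583423242 roll -0.1255802253301843 yaw 157.9717346212423 op 0.18701710939909708 [-3.1821 -7.1391 -0.0756]
[0.5628 0.1175] 2.4950732360326535 gap -0.00040587056380533837 lat 6.251137232200024e-05
[0.5627 0.1178] 1.430540061248986 gap -0.0005814646368795945 lat -0.00011134211023229584
14.25 [0.578  0.1123 0.0742] push 37.1904264136775 lat 1.4968450729868616 down 19.23211646322664 pitch(deg, + heel down) 0.1483011508792161 roll -0.12969583242928387 yaw 157.9739296686379 op 0.18141640437439113 [-3.167  -7.1362 -0.1122]
```

View pics/q7.png

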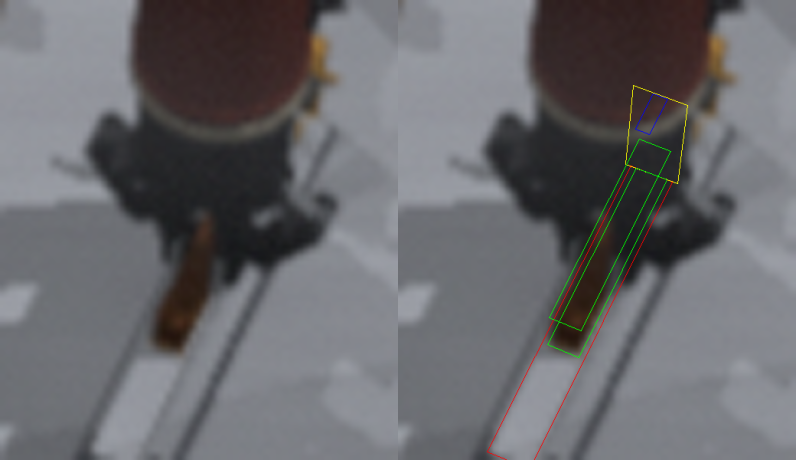

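View pics/s7full.png

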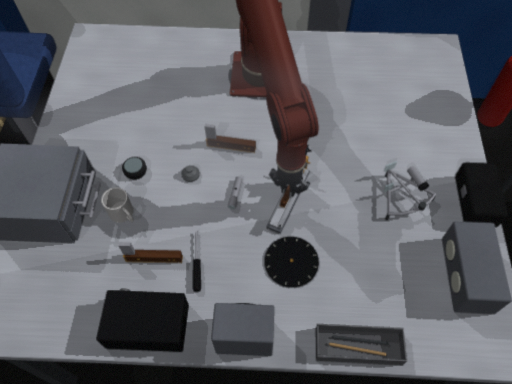

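Call:
move_arm(dr=[[0, 0, 0], [0, 0, 0], [0, 0, 0], [0, 0, 0]], xyz=[[0, 0, 0.5], [0, 0, 0.3], [0, 0, 0], [0, 0, 0]], hand=[10, 10, 10, 10])

```text
time_s: 14.65
position: [0.5779, 0.1122, 0.0741]
orientation: [-0.001, 0.982, -0.191, 0.002]
ft_force: [30.5, -15.1, 26.9]
opening: 0.182
```

```bash
python3 st.py; python3 st.py
```

```text
14.65 [0.5779 0.1122 0.0741] push 33.93566988182657 lat 2.5912097374890988 down 26.930298581627962 pitch(deg, + heel down) 0.1589877578714363 roll -0.12054797213076944 yaw 157.9663200976415 op 0.18233397984597993 [-3.379  -6.2856 -0.0966]
14.65 [0.5779 0.1122 0.0741] push 33.93566988182657 lat 2.5912097374890988 down 26.930298581627962 pitch(deg, + heel down) 0.1589877578714363 roll -0.12054797213076944 yaw 157.9663200976415 op 0.18233397984597993 [-3.379  -6.2856 -0.0966]
```

Call:
move_arm(dr=[[0, 0, 0], [0, 0, 0], [0, 0, 0]], xyz=[[-1, 0, 0.1], [-0.3, 0, 0.1], [0, 0, 0]], hand=[10, 10, 10])

```text
time_s: 14.95
position: [0.5779, 0.1123, 0.0741]
orientation: [-0.001, 0.982, -0.191, 0.003]
ft_force: [35.3, -16.1, 24.0]
opening: 0.185
```

```bash
python3 st.py; python3 -c "
from rig import *
print(sign_off())"; python3 st.py
```

```text
14.95 [0.5779 0.1123 0.0741] push 38.812600497477554 lat 1.7224757289677528 down 24.040052967372848 pitch(deg, + heel down) 0.2838823882246924 roll -0.16561063905834472 yaw 157.94147675594928 op 0.18470534109267042 [-3.6012 -7.3306 -0.0691]
the job is handed in; nothing more can be done
None
the job is handed in; nothing more can be done
```

I picked up the smallest of the three squares and stood it on the rail with its heel about 34 mm short of the post. I then slid it along the rail until the heel met the post. The job was handed in at 15 s with the square still gripped at 110 N and pressed down and against the post.

**Forces at hand-in:** the wrist read about 24 N downward and 39 N towards the post. Rail friction takes up part of that push. I estimate 19 to 26 N reaches the post.

**Alignment at hand-in:** the tool was about 0.3° off in pitch, 0.2° in roll and 0.1° in yaw.

**Camera check:** the last picture was taken just before the final small press and push, and the arm moved no more than about 0.1 mm after it. It put the gap to the post at about 0 mm (the fit read −0.4 to −0.6 mm). The square was within about 0.1 mm of the rail's centreline.

**Limits of the check:** the gripper hid the heel, so contact there is judged from the visible end of the stock and the rise in force. The fit itself is probably good to only 1–2 mm along the rail. In the last picture the other objects were still in place.

**One correction:** at first contact the downward force dropped away and the tool tilted about 0.5°. I eased off, pressed down again and then rebuilt the push.

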